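Start the hold-down bolt of a filter canister

ROBOT

A 6-joint arm with a two-finger parallel gripper is mounted at the origin on a cart in front of the work surface, level with it; the furniture and walls round the work are solid. World frame = base frame: x ahead of the robot, y to its left, z up, the work surface at z = 0. Lengths are in m, angles in rad, forces in N, time in s.
With the tool pointing down it reaches from about 0.375 to 0.9 m from the base axis. Payload 3.1 kg.
Tool frame: the origin (TCP) lies at the centre of the arm's flange, where the gripper is bolted on; the fingertips stand robot.tip_extent ahead of it and the grasp point (between the pads) lies 164 mm ahead of it (robot.tip_extent is the distance from the TCP to the fingertips, in m); z points along the fingers, y is the line along which they close (so a half turn about z gives the same grasp; the last joint's range is limited). The gripper opens to 87 mm and grips with 3 to 60 N. Pads are 19 mm wide; open, the fingers measure 117 mm over their backs; the gripper's body (75 mm by 190 mm) begins 51 mm behind the grasp point.
Start: joints at [1.125, 0.527, 1.433, -0, 1.181, -0.178], TCP at [0.165, 0.603, 0.405] pointing down, gripper open.
Joint ranges: [-3.08, 3.08], [-0.75, 2.2], [0.22, 2.44], [-1.43, 4.57], [0, 2.65], [-2.85, 2.85]. Speed limits (rad/s): [2.79, 2.79, 3.14, 3.14, 3.14, 3.14].

INTERFACE

Orientations are given as a unit quaternion [x, y, z, w].
In Python, from rig import get_obs, camera, hand_in, cut_out, robot gives the robot as it stands.
- The arm moves only by the tool step_arm, never from a script. Its argument "rows" is a list of rows, each a list of 6 numbers: the shift along the world's x, y, z in m, then the turn, a rotation vector about the world's x, y, z in degrees. A call has 1 to 12 rows; each row shifts and turns the commanded pose from where the row before left it; what a row does not reach is not made up. A row lasts 1/8 s, in which the tool goes at most 62.5 mm and 10.7 degrees, less where a joint would pass 70% of its speed; a pose out of reach is approached as far as the arm can. A call is refused whole if a number of a shift passes 0.0625 or a number of a turn 10.7, either way. A call with a gripper value outside its range is refused whole. "jaw" is the finger opening in m, from 0 to 0.087, set as the call begins (left out, the last holds). The fingers move at their own pace and stop on an object; "squeeze" is the grip in N (left out, the last holds). Time passes only in rows, so rows that do not move let the fingers close. It gives the time, the measured TCP pose, the force, the opening and the grip force at its end, in the units of the state.
- get_obs(): the state, without advancing time (a new reading comes with each control period).
- camera(name): name is "scene" or "side" or "wrist"; returns a dict with "pixels" (384x512x3 uint8, blue, green, red), "depth" (384x512 float32, m along the optical axis (not along the pixel's ray), 0 where there is no reading), "fov_y" (degrees; the focal length in pixels is half the picture's height over the tangent of half this angle, whatever the lens; pixels are square), "cx", "cy" (the principal point, pixels), "extrinsics" (4x4, takes a point from camera to world coordinates); the wrist camera has in their place "mount" (4x4, takes a point from camera to tool coordinates, whose origin is the TCP and whose axes are the flange's). Camera axes: x right, y up, looking along -z (the intrinsics and any distortion apply to the point x, -y, -z); pixel columns grow to the right and rows downward; lengths in m; the calibration is good to about 2 mm. A picture is of the moment at which its call begins: read the wrist's pose just before it.
- hand_in(): hands the job in; it is judged then, once.
Trained networks look in the newest picture that a camera, given by its name, has taken for a name from the list of things; names that differ only in an ending like _2 or _b are one class to them, and where a whole thing is asked for, a point or a joint stands for the part that bears it (a point fixed in the world has none). Each returns a list of dicts, best first, with "confidence" (0 to 1); they miss things now and then, are a little off and sometimes report something else, mostly with a low value. They report only what shows in the picture. A call takes as long as a camera call.
- cut_out(label, camera): "region" (384x512 bool, what is visible of it) and "extent" ([centre column, centre row, width, height] in pixels, round what is visible of it).
The state is a dict: "time": time; "q": joint angles; "joint_velocities": joint speeds; "joint_torque": joint torques, N m; "position": TCP position; "tool_rot": TCP orientation; "ft_force": force on the tool from outside, world axes, zero at the start; "moment": the same for the moment, N m; "grip_width": finger opening in m; "grip_force": force on a finger pad.
Only numpy, scipy, OpenCV 4.12 (cv2) and the standard library are available. Lean on these libraries where they do the work, as an engineer would, in place of code of your own. Each camera call takes 0.05 s, during which the arm holds its last target. There are 200 camera calls.

TASK

The deep cover only sits loosely on the filter canister: lift it off by its knob and stand it, rim down, on a free patch of the bench. Then start the square-headed hold-down bolt that stands loose in its threaded boss: turn it backward (anticlockwise from above) until it rides up and you feel it drop off the start of the thread, and from there turn it forward (clockwise) one full turn. Do not pull it out or screw it further in (the filter still has to be centred), leave the things lying around alone, and finish while holding: the program ends with the fingers still gripping the bolt's head.

Things in the scene. Friction and masses are not known exactly. Their poses are not given: they have to be found in the camera images.
- cover: deep round cover of bare aluminium, 127 mm across, 84 mm high without its knob, open below, 0.2 to 0.35 kg. Origin on its axis at the skirt's lower edge, z up. It sits loosely on a shoulder 50 mm above the bench, its skirt 12 mm down over the pot's rim. The bolt stands up inside it, at most 111 mm above the bench: lift it 75 mm straight up before moving sideways.
- cover_knob (a point): middle of the black knob on top of the cover: a cylinder 31 mm across and 20 mm high (10 mm up and down from this point), 105 mm above the cover's lower edge; the knob's top is 12 mm above this point.
- clear_patch (a point): a point on the bench, left of the canister: middle of a patch about 150 mm across that is free of things, with room for the cover (other free places do as well). The vice and unlisted small things stand on the right and near the front, a monitor, a bottle and a cabinet along the back and left.
- canister: grey round filter canister, bolted down, cannot move. Foot 134 mm across, three small lugs out to 77 mm and a hose stub on its +x side out to 88 mm from the axis; pot 116 mm across, 62 mm high, filter element with a black rubber end cap inside, round the central threaded boss. Origin on its axis at its underside, on the bench; z up.
- boss_mouth (a point): centre of the upper face of the threaded aluminium boss (40 mm across), 56 mm above the bench, on the canister's axis.
- thread_start (a point): where the boss's inner thread begins: on its +x side, 12 mm from the axis, 53.5 mm above the bench. Two-start right-hand thread (clockwise from above goes down), lead 12 mm a turn; the second start is on the far side, so boss and bolt are alike after half a turn.
- bolt: steel hold-down bolt standing loose in the boss, about 0.16 kg, 76 mm long. Origin on its axis at the lower tip, z up. Plain pilot 18 mm across up to 20 mm, coarse thread 26 mm across, collar 35 mm across from 48 to 53 mm, square head 28 x 28 mm from 53 to 76 mm, flats square to the bolt's x and y axes. At the start the tip is 29 to 32 mm above the bench.
- bolt_head (a point): centre of the top face of the square head. Friction keeps the bolt where it is left. Fingers only just round two flats (gap 1 to 2 mm wider than the head) or a light grip turn it; held tightly it cannot drop by its weight until the fingers ease.
- bolt_thread_start (a point): where one of the bolt's two ridges starts: its +x side, 20 mm above the tip (the other at -x). At first it rests on the boss's thread 0.9 to 2.3 rad clockwise past a thread start. Anticlockwise it climbs 1.9 mm per rad until the starts pass each other (tip at about 33.5 mm), then the bolt falls 6 mm (tip about 27.5 mm). One turn clockwise from there: tip about 15.5 mm.
- multimeter: grey pocket multimeter, 142 x 72 x 42 mm, lying near the front edge; leave alone.
- pliers: long-nose pliers with orange handles, 150 x 164 x 18 mm, lying open; leave alone.
- solder_spool: reel of solder wire, 55 mm across, 40 mm high; leave alone.
- flux_jar: small round tin, 48 mm across, 26 mm high; leave alone.
- tape_roll: black roll of tape lying flat, 63 mm across, 19 mm high; leave alone.
- side_cutters: side cutters with blue handles, 51 x 130 x 14 mm; leave alone.
- small_gauge: small round dial gauge, 45 mm across, 21 mm high; leave alone.

How it is judged:
On the way, in this order (a step that is already met when the one before it is completed fails the run):
1. the cover has been lifted off and stands on the bench, let go (height (world z) of cover below 0.004 m and angle between cover's own z axis and vertical below 0.05 rad and horizontal distance between cover and canister above 0.128 m and contact force between the fingers and cover below 0.1 N), for 0.2 s.
2. the bolt has been turned backward up to the start of the boss's thread (tip within 1 mm of the top of its climb) (z of bolt in the frame of canister above 0.0325 m and angle between the x axis of bolt and the x axis of canister, either way round below 0.7 rad), for 0.02 s.
3. the bolt has dropped off the thread start by half of 6 mm or more, the thread starts still near each other (z of bolt in the frame of canister between 0.026 and 0.0306 m and angle between the x axis of bolt and the x axis of canister, either way round below 1.3 rad), for 0.05 s.
At the end, for the whole second after the job is handed in: Bolt upright in the boss, screwed in one turn, give or take a quarter, from the drop (tip 12.5 to 18.5 mm above the canister's underside), its head gripped by the fingers with over 2 N. Cover upright on the bench beside the canister, untouched by the robot (z of bolt in the frame of canister between 0.0125 and 0.0185 m and horizontal distance between bolt and canister below 0.003 m and angle between bolt's own z axis and vertical below 0.08 rad and contact force between the fingers and bolt above 2 N and height (world z) of cover below 0.004 m and angle between cover's own z axis and vertical below 0.05 rad and horizontal distance between cover and canister above 0.128 m and contact force between the arm and cover below 0.1 N and linear speed of cover below 0.01 m/s); the arm keeps its last pose, push and grip.
It fails at once if the bolt was pulled out of its boss (z of bolt in the frame of canister above 0.04 m).
It fails at once if the bolt was screwed in further than about a turn and a half (z of bolt in the frame of canister below 0.0095 m).
It fails at once if something lying around was moved by more than 15 mm (distance of any of multimeter, pliers, solder_spool, flux_jar, tape_roll, side_cutters, small_gauge from where it was at the start of the episode above 0.015 m).
It also fails if it takes over 72 s, if anything falls off the work surface, if the arm or the gripper's body presses on something with over 40 N, if the wrist force passes 120 N, or if a joint passes its speed limit or range.

## Working session

There is one attempt and no reset: what is moved stays moved. The work goes in short steps, Python scripts to look and compute and a tool call to move; the robot and the scene stay as the last step left them, time stands still between calls to the robot, and variables do not carry over. Pictures are saved under pics/ and viewed, at most 10 in all, crops included, and the job is handed in when it is done.

Besides the shell and the picture viewer there is one more tool, called as name(argument=value, ...) on one line, values as JSON. step_arm: Moves the arm, as the interface text tells. Its arguments: {"type":"object","properties":{"rows":{"type":"array"},"jaw":{"type":"number"},"squeeze":{"type":"number"}},"required":["rows"]}

```bash
mkdir -p pics; cat > h.py <<'E'
import numpy as np, cv2
from rig import get_obs, camera, cut_out, robot
from scipy.spatial.transform import Rotation as R
def cloud(name):
    o=get_obs(); c=camera(name); h,w=c["depth"].shape
    f=h/2/np.tan(np.radians(c["fov_y"])/2)
    u,v=np.meshgrid(np.arange(w),np.arange(h)); d=c["depth"]
    P=np.stack([(u-c["cx"])/f*d,-(v-c["cy"])/f*d,-d,np.ones_like(d)],-1)
    if name=="wrist":
        T=np.eye(4);T[:3,:3]=R.from_quat(o["tool_rot"]).as_matrix();T[:3,3]=o["position"];T=T@c["mount"]
    else: T=np.array(c["extrinsics"])
    return c,(P@T.T)[...,:3],T,f
E
python3 - <<'E'
from h import *
o=get_obs();print(o["position"],o["tool_rot"],o["grip_width"],robot.tip_extent)
ims=[]
for n in("scene","side"):
    c,P,T,f=cloud(n);ims.append(c["pixels"]);print(n,{k:v for k,v in c.items() if k not in("pixels","depth","extrinsics")},T[:3,3])
    for l in("cover","cover_knob","canister","multimeter","pliers","solder_spool","flux_jar","tape_roll","side_cutters","small_gauge"):
        for r in cut_out(l,n)[:1]:
            m=r["region"]&(c["depth"]>0); p=P[m]
            if len(p): print(l,round(r["confidence"],2),np.round(r["extent"]),np.round(np.median(p,0),3),np.round(np.percentile(p,2,0),3),np.round(np.percentile(p,98,0),3))
cv2.imwrite("pics/a.png",cv2.resize(np.hstack(ims),(800,300)))
E
```

```text
[0.16459754 0.6025677  0.40375693] [ 1.33004771e-01  9.91114791e-01 -1.04339856e-03 -3.36879302e-04] 0.08719919459377042 0.1822
scene {'fov_y': 57.696794681834874, 'cx': 259.19993801361306, 'cy': 195.1560646521576} [-0.27286568 -0.46102742  0.63956215]
cover 0.75 [289. 211.  46.  44.] [ 0.497 -0.016  0.121] [ 0.468 -0.062  0.054] [0.575 0.05  0.165]
cover_knob 0.95 [289. 209.  42.  47.] [ 0.496 -0.016  0.121] [ 0.468 -0.062  0.053] [0.579 0.053 0.165]
canister 0.72 [290. 237.  44.  21.] [ 0.504 -0.038  0.011] [ 0.465 -0.076  0.001] [0.567 0.057 0.052]
multimeter 0.92 [237. 242.  42.  35.] [0.364 0.074 0.029] [0.309 0.05  0.   ] [0.442 0.12  0.036]
pliers 0.4 [205. 230.   4.  13.] [0.365 0.209 0.017] [0.343 0.183 0.015] [0.379 0.224 0.019]
solder_spool 0.68 [255. 186.  10.  13.] [0.685 0.259 0.03 ] [0.671 0.242 0.002] [0.717 0.285 0.042]
flux_jar 0.75 [222. 221.  14.  16.] [0.434 0.198 0.024] [0.419 0.182 0.002] [0.462 0.222 0.028]
tape_roll 0.63 [234. 191.  15.  12.] [0.623 0.31  0.015] [0.598 0.282 0.   ] [0.658 0.342 0.021]
side_cutters 0.44 [173. 198.  20.   2.] [0.453 0.455 0.009
[... 445 characters left out ...]
.068 0.166]
canister 0.88 [257. 197.  53.  32.] [0.532 0.051 0.014] [ 0.468 -0.01   0.002] [0.61  0.069 0.051]
multimeter 0.69 [312. 214.  54.  27.] [0.382 0.105 0.03 ] [0.313 0.06  0.005] [0.448 0.126 0.038]
pliers 0.93 [325. 268.  62.  52.] [0.374 0.271 0.015] [ 0.295  0.19  -0.   ] [0.422 0.331 0.021]
solder_spool 0.55 [188. 263.  26.  26.] [0.69  0.277 0.04 ] [0.67  0.246 0.002] [0.718 0.295 0.043]
flux_jar 0.73 [291. 249.  20.  21.] [0.443 0.218 0.026] [0.421 0.189 0.004] [0.463 0.232 0.029]
tape_roll 0.6 [211. 282.  30.  24.] [0.628 0.32  0.018] [ 0.599  0.282 -0.   ] [0.658 0.348 0.022]
side_cutters 0.67 [299. 344.  58.  40.] [0.422 0.47  0.011] [0.373 0.42  0.002] [0.479 0.498 0.016]
```

View pics/a.png

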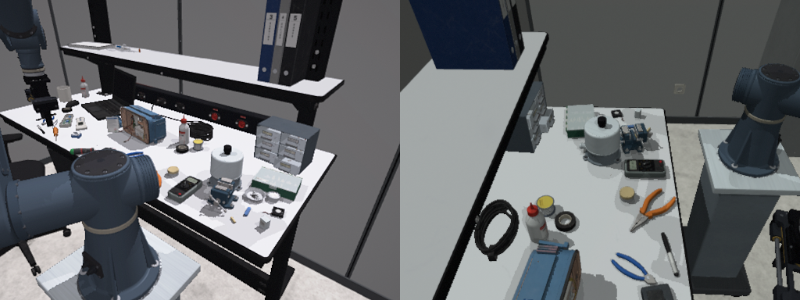

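The overview shows the cover on the canister near (0.53, 0), with the vice to its right and the multimeter in front. There is bare bench to its left. Next I fit the axes and map the free patch.

```bash
python3 - <<'E'
from h import *
from scipy.optimize import least_squares
A=[]
for n in("scene","side"):
    c,P,T,f=cloud(n);p=P[c["depth"]>0];A.append(p)
    near=np.hypot(p[:,0]-.53,p[:,1]-0)<.1
    for lo,hi,r in((.146,.163,.0155),(.065,.115,.0635),(.0,.045,None)):
        q=p[near&(p[:,2]>lo)&(p[:,2]<hi)]
        if r is None: continue
        s=least_squares(lambda x:np.hypot(q[:,0]-x[0],q[:,1]-x[1])-r,[.53,0],loss="soft_l1",f_scale=.002)
        print(n,lo,len(q),s.x.round(4),np.median(abs(s.fun)).round(4))
    q=p[np.hypot(p[:,0]-.53,p[:,1])<.05];print("top",np.percentile(q[:,2],99.5))
p=np.vstack(A)
# height map 2cm
for x in np.arange(.84,.28,-.02):
    row=""
    for y in np.arange(.5,-.3,-.02):
        q=p[(abs(p[:,0]-x)<.01)&(abs(p[:,1]-y)<.01)]
        row+="  ." if len(q)==0 else "%3d"%min(99,round(100*np.percentile(q[:,2],95)))
    print("%.2f"%x,row)
E
```

```text
scene 0.146 48 [0.5323 0.0016] 0.0007
scene 0.065 643 [0.5319 0.0013] 0.001
top 0.1673256202108512
side 0.146 51 [0.531  0.0037] 0.0008
side 0.065 721 [0.5301 0.003 ] 0.0013
top 0.16968350542315222
0.84  36 36 36 36 36 36 36 36 36 36 36 36 36 36 36 36 36 36 36 36 36 36 36 55  0 14 17 17 17 17 65 64 36 36 36 36 36 36 36  0
0.82  36 36 36 36 36 36 36 36 36 36 36 36 36 36 36 36 36 36 36 36 36 36 36 55 16 17 18 17 17 17 65 64 36 36 36 36 36 36 36  0
0.80  36 36 36 36 36 36 36 36 36 36 36 36 36 36 36 36 36 36 36 36 36 36 36 55 62 47 62 61 64 62 63 64 36 36 36 36 36 36 35  0
0.78  36 36 36 36 36 36 36 36 36 36 36 36 36 36 36 36 36 36 36 36 36 36 36 60 64 64 64 64 64 64 64 56 36 36 36 36 36 36 36  0
0.76  36 36 36 36 36 36 36 36 36 36 36 36 36 36 36 36 36 36 36 36 36 36 36 36 36 36 36 36 36 36 36 36 36 36 36 36 36 36 36  0
0.74  36 36 36 36 36 36 36 36 36 36 36 36 36 36 36 36 36 36 36 36 36 36 36 36 36 36 36 36 36 36 36 36 36 36 36 36 36 36 35  0
0.72  36 36 35 36 35 35 35 36 36 36 36 36 36 36 36 36 36 35 36 36 35 35 36 35 35 36 35 36 35 36 36 36 36 36 36 35 36 29  0  0
0.70 -60  0  0  0  0
[... 1925 characters left out ...]
0  0  0  3  3  3  3  2  0  1  7  8  8  8  7  0  0  1  0  0  4  4  3  0
0.38   1  1  0  0  0  0  0  0  0  0  2  2  2  2  2  0  0  0  0  3  4  4  3  2  0  0  4  8  8  8  7  0  0  0  0  0  3  4  0  0
0.36   2  0  0  0  0  0  0  0  0  0  1  2  2  0  2  2  0  0  0  3  4  4  3  2  0  0  0  7  6  5  3  1  1  0  0  0  0  0  0  0
0.34   3  0  0  0  0  1  1  2  1  0  0  2  2  0  0  2  2  0  0  3  3  3  3  2  0  0  0  6  5  0  0  0  1  0  0  0  0  0  0  0
0.32   0  1  1  1  1  1  1  1  0  0  0  1  2  2  0  0  1  0  0  3  3  3  3  1  0  0  0  0  0  0  0  0  0  0  0  0  0  0  0  0
0.30   0  0  1  0  0  0  0  0  0  0  0  0  1  2  2  0  0  0  0  2  2  2  2  0  0  0  0  0  0  0  0  0  0  0  0  0  0  0  0  0
```

step_arm(rows=[[0.0305,-0.05,0,0,0,0],[0.0305,-0.05,0,0,0,0],[0.0305,-0.05,0,0,0,0],[0.0305,-0.05,0,0,0,0],[0.0305,-0.05,0,0,0,0],[0.0305,-0.05,0,0,0,0],[0.0305,-0.05,0,0,0,0],[0.0305,-0.05,0,0,0,0],[0.0305,-0.05,0,0,0,0],[0.0305,-0.05,0,0,0,0],[0.0305,-0.05,0,0,0,0],[0.0305,-0.05,0,0,0,0]], jaw=0.087)

```text
time: 2.7
position: [0.5316, 0.001, 0.405]
tool_rot: [0.133, 0.991, 0.0, 0.0]
ft_force: [0.0, 0.9, 0.0]
grip_width: 0.0871
grip_force: 0.0
```

```bash
cat >> h.py <<'E'
def fitc(p,c0,r):
    from scipy.optimize import least_squares
    s=least_squares(lambda x:np.hypot(p[:,0]-x[0],p[:,1]-x[1])-r,c0,loss="soft_l1",f_scale=.002);return s.x
E
python3 - <<'E'
from h import *
c,P,T,f=cloud("wrist");o=get_obs();print(o["position"],o["q"],o["tool_rot"],T[:3,3])
p=P[c["depth"]>0];d=np.hypot(p[:,0]-.531,p[:,1]-.0025)
k=p[(d<.04)&(p[:,2]>.155)];print(len(k),k.mean(0),k.min(0),k.max(0))
t=p[(d<.075)&(p[:,2]>.12)&(p[:,2]<.15)];print((t.min(0)+t.max(0))/2,t.min(0),t.max(0))
cv2.imwrite("pics/b.png",c["pixels"])
E
```

```text
[ 0.53601607 -0.00473635  0.40545291] [-0.21639072  0.40582267  1.65742645 -0.00499852  1.06866613 -1.51439092] [ 0.13479232  0.99085962 -0.00257616  0.00464767] [0.46073217 0.02002701 0.38433622]
28393 [0.50867074 0.00975016 0.31881108] [ 0.49387476 -0.02368886  0.15509276] [0.54746336 0.04166469 0.34155085]
[0.53131623 0.00367984 0.13519649] [ 0.46904948 -0.0591179   0.12055523] [0.59358298 0.06647758 0.14983776]
```

View pics/b.png

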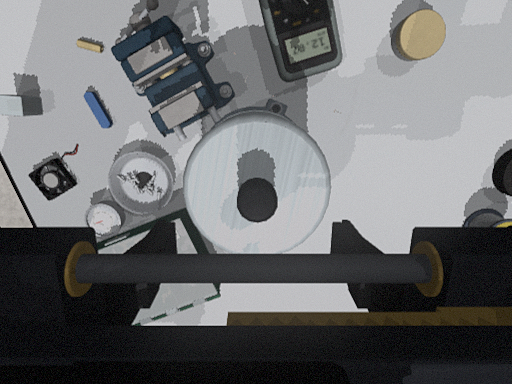

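step_arm(rows=[[0,0.002,0,0,0,0],[0,0,0,0,0,0],[0,0,0,0,0,0]])

```text
time: 3.12
position: [0.53, 0.0062, 0.4048]
tool_rot: [0.132, 0.991, 0.0, -0.0]
ft_force: [-0.1, 0.3, 0.5]
grip_width: 0.0869
grip_force: 0.0
```

```bash
python3 - <<'E'
from h import *
c,P,T,f=cloud("wrist");o=get_obs();print(o["position"],o["q"],o["tool_rot"],o["ft_force"])
p=P[c["depth"]>0];d=np.hypot(p[:,0]-.531,p[:,1]-.0025)
k=p[(d<.04)&(p[:,2]>.155)&(p[:,2]<.18)];print(len(k),k.mean(0),(k.min(0)+k.max(0))/2,k.max(0)-k.min(0),np.median(k[:,2]))
t=p[(d<.075)&(p[:,2]>.12)&(p[:,2]<.15)];print((t.min(0)+t.max(0))/2,t.max(0)-t.min(0))
E
```

```text
[0.530065   0.00613848 0.40486352] [-1.99390664e-01  4.00145364e-01  1.66962022e+00  7.34409679e-05
  1.07225516e+00 -1.50537047e+00] [ 1.32039111e-01  9.91244484e-01  4.65014123e-05 -2.11407383e-04] [-0.17468616  0.18251771  0.74420625]
1336 [0.53062766 0.00390664 0.16471904] [0.53216427 0.00345987 0.16143645] [0.03031463 0.03073238 0.01281412] 0.16524986733287428
[0.53062174 0.00374279 0.13508258] [0.12288842 0.12579772 0.0298307 ]
```

step_arm(rows=[[0.0008,-0.0025,-0.02,0,0,0],[0,0,-0.025,0,0,0],[0,0,-0.02,0,0,0],[0,0,-0.012,0,0,0],[0,0,-0.007,0,0,0],[0,0,0,0,0,0]])

```text
time: 3.92
position: [0.5315, 0.0026, 0.3207]
tool_rot: [0.133, 0.991, -0.0, -0.0]
ft_force: [-0.2, -0.8, 0.3]
grip_width: 0.0869
grip_force: 0.0
```

step_arm(rows=[[0,0,0,0,0,0],[0,0,0,0,0,0],[0,0,0,0,0,0],[0,0,0,0,0,0],[0,0,0,0,0,0],[0,0,0,0,0,0]], jaw=0.02, squeeze=30)

```text
time: 4.68
position: [0.5315, 0.0024, 0.3207]
tool_rot: [0.133, 0.991, -0.0, -0.0]
ft_force: [0.4, 0.2, 0.6]
grip_width: 0.0349
grip_force: 0.0
```

step_arm(rows=[[0,0,0,0,0,0],[0,0,0,0,0,0],[0,0,0,0,0,0],[0,0,0,0,0,0]])

```text
time: 5.18
position: [0.5316, 0.0024, 0.3207]
tool_rot: [0.133, 0.991, -0.0, 0.0]
ft_force: [0.9, 0.4, 0.3]
grip_width: 0.0295
grip_force: 30.0
```

step_arm(rows=[[0,0,0.01,0,0,0],[0,0,0.015,0,0,0],[0,0,0.02,0,0,0],[0,0,0.02,0,0,0],[0,0,0.015,0,0,0],[0,0,0.01,0,0,0],[0,0,0,0,0,0]])

```text
time: 6.05
position: [0.5316, 0.0024, 0.4115]
tool_rot: [0.133, 0.991, -0.0, 0.001]
ft_force: [0.5, 0.3, -2.8]
grip_width: 0.0295
grip_force: 30.0
```

step_arm(rows=[[0.003,0.018,0,0,0,0],[0.005,0.032,0,0,0,0],[0.006,0.039,0,0,0,0],[0.006,0.039,0,0,0,0],[0.005,0.032,0,0,0,0],[0.003,0.018,0,0,0,0],[0,0,-0.02,0,0,0],[0,0,-0.035,0,0,0],[0,0,-0.035,0,0,0],[0,0,-0.025,0,0,0],[0,0,-0.014,0,0,0],[0,0,-0.006,0,0,0]])

```text
time: 7.55
position: [0.5595, 0.1804, 0.2749]
tool_rot: [0.133, 0.991, -0.0, -0.001]
ft_force: [-0.2, -0.7, -2.6]
grip_width: 0.0298
grip_force: 30.0
```

step_arm(rows=[[0,0,-0.002,0,0,0],[0,0,-0.001,0,0,0],[0,0,-0.001,0,0,0],[0,0,0,0,0,0]])

```text
time: 8.05
position: [0.5596, 0.1804, 0.2722]
tool_rot: [0.133, 0.991, 0.0, 0.0]
ft_force: [0.1, -0.7, -2.8]
grip_width: 0.0293
grip_force: 30.0
```

step_arm(rows=[[0,0,-0.001,0,0,0],[0,0,-0.0005,0,0,0],[0,0,-0.0005,0,0,0],[0,0,0,0,0,0]])

```text
time: 8.55
position: [0.5598, 0.1805, 0.2705]
tool_rot: [0.133, 0.991, 0.0, 0.001]
ft_force: [-0.5, 0.5, 3.5]
grip_width: 0.0293
grip_force: 30.0
```

step_arm(rows=[[0,0,0,0,0,0],[0,0,0,0,0,0],[0,0,0,0,0,0],[0,0,0,0,0,0],[0,0,0.01,0,0,0],[0,0,0.03,0,0,0],[0,0,0.04,0,0,0],[0,0,0.04,0,0,0],[0,0,0.01,0,0,0]], jaw=0.087)

```text
time: 9.68
position: [0.5601, 0.1806, 0.4033]
tool_rot: [0.133, 0.991, 0.001, 0.003]
ft_force: [1.2, 0.2, 0.1]
grip_width: 0.0872
grip_force: 0.0
```

step_arm(rows=[[0,-0.018,0,0,0,0],[-0.004,-0.035,0,0,0,0],[-0.015,-0.04,0,0,0,0],[-0.02,-0.04,0,0,0,0],[-0.015,-0.03,0,0,0,0],[-0.004,-0.014,0,0,0,0],[0,0,0,0,0,0],[0,0,0,0,0,0]])

```text
time: 10.68
position: [0.502, 0.0038, 0.3994]
tool_rot: [0.133, 0.991, 0.0, -0.0]
ft_force: [0.5, -0.6, -1.1]
grip_width: 0.0871
grip_force: 0.0
```

```bash
python3 - <<'E'
from h import *
c,P,T,f=cloud("wrist");o=get_obs();print(o["position"],o["q"],o["tool_rot"],o["ft_force"])
np.savez("w1.npz",P=P,d=c["depth"],im=c["pixels"],T=T)
for l in("bolt_head","bolt","boss_mouth"):
    for r in cut_out(l,"wrist")[:2]:
        p=P[r["region"]&(c["depth"]>0)];print(l,r["confidence"],np.round(r["extent"]),np.median(p,0))
p=P[c["depth"]>0];d=np.hypot(p[:,0]-.531,p[:,1]-.0035)
k=p[(d<.05)&(p[:,2]>.09)&(p[:,2]<.13)];print(len(k),(k.min(0)+k.max(0))/2,k.max(0)-k.min(0),np.median(k[:,2]))
k=k[abs(k[:,2]-np.median(k[:,2]))<.004]
print(cv2.minAreaRect((k[:,:2]*1000).astype(np.float32)))
cv2.imwrite("pics/c.png",c["pixels"])
c,P,T,f=cloud("side");p=P[c["depth"]>0]
q=p[np.hypot(p[:,0]-.56,p[:,1]-.18)<.09]
for lo,hi,r in((.02,.07,.0635),(.095,.115,.0155)):
    k=q[(q[:,2]>lo)&(q[:,2]<hi)];print("cover",len(k),fitc(k,[.56,.18],r))
print("top",np.percentile(q[:,2],99.5))
E
```

```text
[0.50195158 0.00403958 0.39949048] [-2.15013930e-01  3.70066753e-01  1.74213774e+00  4.11522122e-04
  1.02950916e+00 -1.52018579e+00] [ 1.32527219e-01  9.91179349e-01  1.80712344e-04 -4.58148867e-05] [-0.75082186 -0.90414523 -0.21349771]
bolt 0.62 [261. 211.  38.  44.] [0.52698641 0.00352063 0.10671868]
boss_mouth 0.64 [257. 188. 120. 128.] [0.51856707 0.00667997 0.05241071]
boss_mouth 0.18 [262. 212.  40.  48.] [0.52699436 0.0033998  0.10665194]
1022 [0.53180511 0.00254272 0.09967332] [0.03340813 0.03337879 0.0192731 ] 0.10694853858347284
((531.797607421875, 2.6847915649414062), (28.2900390625, 27.955598831176758), 15.968927383422852)
cover 639 [0.55948409 0.18057445]
cover 79 [0.55961431 0.18048114]
top 0.32515458290913896
```

View pics/c.png

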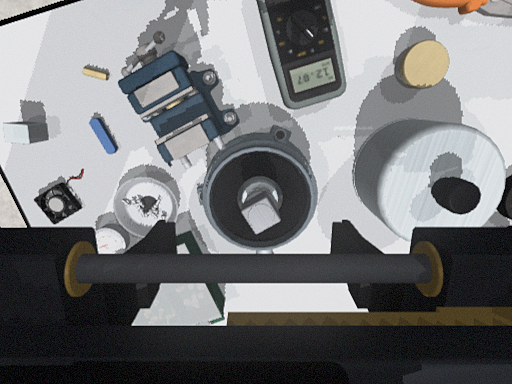

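The picture shows the cover standing clear at (430,180). The square bolt head is at (261,211) in the open pot, about 16° off the world axes, with its top at 0.107. Next I align the gripper above it.

step_arm(rows=[[0.005,0,0,0,0,-9.8],[0.005,-0.001,0,0,0,-9.8],[0.005,0,0,0,0,-9.8],[0.005,0,0,0,0,-9.8],[0.005,0,0,0,0,-9.8],[0.0043,0,0,0,0,-9.8],[0,0,0,0,0,0],[0,0,0,0,0,0]])

```text
time: 11.92
position: [0.5307, 0.0026, 0.3997]
tool_rot: [0.601, 0.799, -0.0, -0.0]
ft_force: [0.5, -0.5, 0.3]
grip_width: 0.087
grip_force: 0.0
```

```bash
cat > m.py <<'E'
from h import *
c,P,T,f=cloud("wrist");o=get_obs();print(o["position"],o["q"],o["ft_force"])
m=R.from_quat(o["tool_rot"]).as_matrix();print("y ang",np.degrees(np.arctan2(m[1,1],m[0,1])),m[:,2])
p=P[c["depth"]>0];d=np.hypot(p[:,0]-.531,p[:,1]-.0035)
k=p[(d<.03)&(p[:,2]>.08)&(p[:,2]<.12)];z=np.median(k[:,2]);k=k[abs(k[:,2]-z)<.004]
print(z,cv2.minAreaRect((k[:,:2]*1000).astype(np.float32)))
k=p[(d>.05)&(d<.065)&(p[:,2]>.055)&(p[:,2]<.068)]
print("rim",len(k),fitc(k,[.531,.003],.057))
k=p[(d>.07)&(d<.1)&(p[:,2]>.015)&(p[:,2]<.05)&(p[:,0]>.56)];print("stub",len(k),k.mean(0) if len(k) else 0)
cv2.imwrite("pics/d.png",c["pixels"][120:320,130:400])
E
python3 m.py
```

```text
[0.53064552 0.00259987 0.39969563] [-2.05822940e-01  4.07592534e-01  1.67415812e+00 -5.10603164e-05
  1.06020528e+00 -4.85859232e-01] [-0.03550143 -0.01695298  0.02683679]
y ang 16.04632905756224 [-3.64722193e-04  3.06380997e-05 -9.99999933e-01]
0.10682627597598895 ((531.679931640625, 2.635049819946289), (27.45843505859375, 27.243972778320312), 16.41534423828125)
rim 1544 [0.53169822 0.00272298]
stub 289 [ 0.60904601 -0.01060911  0.03184584]
```

View pics/d.png

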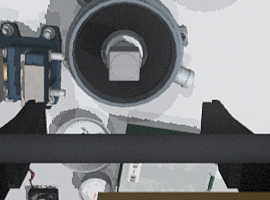

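The stub puts the canister's x axis at about -10°, so the drop should come after about 64° anticlockwise. Descend around the head.

step_arm(rows=[[0.001,0,0,0,0,0],[0,0,-0.02,0,0,0],[0,0,-0.03,0,0,0],[0,0,-0.03,0,0,0],[0,0,-0.024,0,0,0],[0,0,-0.015,0,0,0],[0,0,-0.01,0,0,0],[0,0,0,0,0,0]], jaw=0.05, squeeze=3)

```text
time: 12.98
position: [0.5318, 0.0024, 0.2704]
tool_rot: [0.602, 0.798, -0.0, -0.0]
ft_force: [0.4, -0.8, 0.4]
grip_width: 0.0499
grip_force: 0.0
```

step_arm(rows=[[0,0,0,0,0,0],[0,0,0,0,0,0],[0,0,0,0,0,0],[0,0,0,0,0,0],[0,0,0,0,0,0]], jaw=0.0295)

```text
time: 13.6
position: [0.5318, 0.0024, 0.2708]
tool_rot: [0.602, 0.798, 0.0, 0.0]
ft_force: [-0.1, -0.5, -0.6]
grip_width: 0.0296
grip_force: 0.0
```

step_arm(rows=[[0,0,0,0,0,4],[0,0,0,0,0,5],[0,0,0,0,0,5],[0,0,0,0,0,5],[0,0,0,0,0,5],[0,0,0,0,0,5],[0,0,0,0,0,5],[0,0,0,0,0,4],[0,0,0,0,0,2],[0,0,0,0,0,0]])

```text
time: 14.85
position: [0.532, 0.0023, 0.2709]
tool_rot: [0.293, 0.956, -0.0, 0.0]
ft_force: [0.0, -0.7, 2.3]
grip_width: 0.0295
grip_force: 1.2
```

```bash
cat > s.py <<'E'
from h import *
o=get_obs();print(o["position"],o["q"][5],o["ft_force"],o["moment"],o["grip_width"],o["grip_force"])
for n in("side","scene"):
    c,P,T,f=cloud(n);p=P[c["depth"]>0];d=np.hypot(p[:,0]-.5315,p[:,1]-.0025)
    k=p[(d<.03)&(p[:,2]>.06)];print(n,len(k),np.sort(k[:,2])[:200:10].round(3))
    cv2.imwrite("pics/s_%s.png"%n,c["pixels"])
c,P,T,f=cloud("wrist")
cv2.imwrite("pics/s_w.png",c["pixels"])
p=P[(c["depth"]>0)];d=np.hypot(p[:,0]-.5315,p[:,1]-.0025);k=p[(d<.022)&(p[:,2]>.07)&(p[:,2]<.125)]
print("wrist",len(k),np.histogram(k[:,2],np.arange(.07,.126,.004)))
E
python3 s.py
```

```text
[0.53196971 0.00228419 0.27091156] -1.1811312399845422 [ 0.03072135 -0.68473471  2.31786135] [-0.18887814  0.03290993 -0.0232248 ] 0.029502415704593964 1.2310597876785323
side 760 [0.061 0.065 0.069 0.073 0.08  0.085 0.089 0.092 0.094 0.096 0.099 0.101
 0.103 0.106 0.107 0.108 0.109 0.11  0.11  0.111]
scene 402 [0.06  0.064 0.069 0.074 0.082 0.086 0.09  0.094 0.096 0.098 0.101 0.104
 0.107 0.108 0.109 0.11  0.112 0.115 0.117 0.119]
wrist 3354 (array([   0,    0,   40,  248,  151,  191,  212,  221,  266, 1610,  144,
        111,   87]), array([0.07 , 0.074, 0.078, 0.082, 0.086, 0.09 , 0.094, 0.098, 0.102,
       0.106, 0.11 , 0.114, 0.118, 0.122]))
```

View pics/s_w.png

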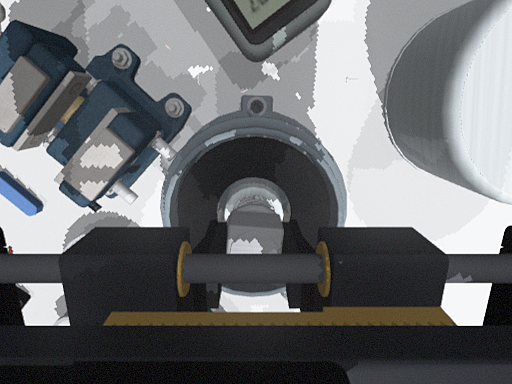

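```bash
cat > t.py <<'E'
from h import *
c,P,T,f=cloud("wrist");o=get_obs();print(o["time"],o["position"],o["q"][5],o["ft_force"],o["grip_width"],o["grip_force"])
R0=R.from_quat(o["tool_rot"]).as_matrix();print("y ang",np.degrees(np.arctan2(R0[1,1],R0[0,1])))
p=P[c["depth"]>0];d=np.hypot(p[:,0]-.5317,p[:,1]-.0027)
k=p[(d<.011)&(p[:,2]>.07)&(p[:,2]<.125)];h,e=np.histogram(k[:,2],np.arange(.07,.126,.001));z0=e[h.argmax()]
k=k[abs(k[:,2]-z0-.0005)<.0025];print("top",len(k),np.median(k[:,2]),"tip",np.median(k[:,2])-.076)
k=p[(d<.022)&(abs(p[:,2]-np.median(k[:,2]))<.003)];r=cv2.minAreaRect((k[:,:2]*1000).astype(np.float32));print(r)
E
python3 t.py
```

```text
15.05 [0.53185553 0.00236274 0.27066948] -1.1813037500594796 [-0.52582677 -0.47675882  1.10008729] 0.029376310153817337 0.9512413160700817
y ang 55.89200245388646
top 730 0.10840438584481174 tip 0.03240438584481174
((526.0300903320312, 6.388530731201172), (39.305850982666016, 15.953611373901367), 56.47239685058594)
```

step_arm(rows=[[0,0,0.0008,0,0,3],[0,0,0,0,0,4],[0,0,0,0,0,4],[0,0,0,0,0,4],[0,0,0,0,0,2],[0,0,0,0,0,0]])

```text
time: 15.8
position: [0.5318, 0.0025, 0.2714]
tool_rot: [0.149, 0.989, 0.0, -0.0]
ft_force: [0.3, 0.9, 0.4]
grip_width: 0.0297
grip_force: 0.7
```

```bash
python3 t.py
```

```text
15.85 [0.53174028 0.00245394 0.27142032] -1.4776079513398146 [-0.08719105  0.62583971  0.86126965] 0.029607711515219005 0.7500910200906219
y ang 72.86863481027734
top 713 0.1088899357211123 tip 0.032889935721112304
((524.5244750976562, 4.567605972290039), (39.19551086425781, 15.600391387939453), 72.92974853515625)
```

step_arm(rows=[[0,0,0,0,0,2],[0,0,0,0,0,2],[0,0,0,0,0,2],[0,0,0,0,0,2],[0,0,0,0,0,2],[0,0,0,0,0,0],[0,0,0,0,0,0]])

```text
time: 16.73
position: [0.5319, 0.0024, 0.2715]
tool_rot: [0.062, 0.998, 0.0, 0.0]
ft_force: [0.7, 0.6, -0.1]
grip_width: 0.0296
grip_force: 0.0
```

```bash
python3 t.py
```

```text
16.775 [0.5318933  0.00240714 0.27155043] -1.6528884775077164 [-0.01316852  0.03499021 -0.39809881] 0.02980010294460222 0.0
y ang 82.9162228339946
top 874 0.10365849560191968 tip 0.027658495601919686
((525.8995361328125, 3.0917224884033203), (39.5568733215332, 18.316539764404297), 82.73153686523438)
```

It dropped: the tip is at 27.7 mm. Lower the cage and turn clockwise, following the thread down.

step_arm(rows=[[0,0,-0.003,0,0,0],[0,0,-0.003,0,0,0],[0,0,0,0,0,-4],[0,0,0,0,0,-8],[0,0,-0.0003,0,0,-8],[0,0,-0.0003,0,0,-8],[0,0,-0.0003,0,0,-8],[0,0,-0.0003,0,0,-8],[0,0,-0.0003,0,0,-8],[0,0,-0.0003,0,0,-8],[0,0,-0.0003,0,0,-4],[0,0,0,0,0,0]])

```text
time: 18.27
position: [0.5318, 0.0024, 0.2632]
tool_rot: [0.581, 0.814, -0.0, -0.0]
ft_force: [0.4, -0.3, 0.4]
grip_width: 0.0296
grip_force: 0.0
```

```bash
python3 t.py
```

```text
18.325 [0.53178838 0.00238451 0.26325549] -0.5371443187510008 [ 0.64518585  0.85448962 -0.16550193] 0.029593617720573888 0.007670560706287688
y ang 18.98858347202751
top 703 0.10157941708386053 tip 0.025579417083860537
((529.346435546875, 10.037139892578125), (39.660545349121094, 16.067052841186523), 18.32649040222168)
```

step_arm(rows=[[0,0,0,0,0,-8],[0,0,-0.0003,0,0,-8],[0,0,-0.0003,0,0,-8],[0,0,-0.0003,0,0,-8],[0,0,-0.0003,0,0,-8],[0,0,-0.0003,0,0,-8],[0,0,-0.0003,0,0,-8],[0,0,-0.0003,0,0,-8],[0,0,-0.0003,0,0,-8],[0,0,-0.0003,0,0,-8],[0,0,0,0,0,-4],[0,0,0,0,0,0]])

```text
time: 19.82
position: [0.5317, 0.0024, 0.2607]
tool_rot: [0.976, 0.217, -0.0, -0.0]
ft_force: [0.6, -0.2, 0.6]
grip_width: 0.0297
grip_force: 0.2
```

step_arm(rows=[[0,0,0,0,0,-4],[0,0,0,0,0,-8],[0,0,-0.0003,0,0,-8],[0,0,-0.0003,0,0,-8],[0,0,-0.0003,0,0,-8],[0,0,-0.0003,0,0,-8],[0,0,-0.0003,0,0,-8],[0,0,-0.0003,0,0,-8],[0,0,-0.0003,0,0,-8],[0,0,-0.0003,0,0,-8],[0,0,0,0,0,-4],[0,0,0,0,0,0]])

```text
time: 21.32
position: [0.5319, 0.0024, 0.2583]
tool_rot: [0.887, -0.461, 0.0, 0.0]
ft_force: [0.4, 0.3, 0.3]
grip_width: 0.0294
grip_force: 0.0
```

```bash
python3 t.py
```

```text
21.375 [0.53191487 0.00233346 0.25827119] 2.3241320784960853 [-0.00674967 -0.97191906 -0.66377786] 0.02975827701646398 0.0
y ang -144.9507882377498
top 544 0.09605318739817467 tip 0.020053187398174674
((536.5511474609375, -3.898540496826172), (38.681949615478516, 13.376237869262695), 34.04715347290039)
```

step_arm(rows=[[0,0,0,0,0,0],[0,0,0,0,0,0],[0,0,0,0,0,0],[0,0,0,0,0,5],[0,0,0,0,0,10],[0,0,0,0,0,10],[0,0,0,0,0,10],[0,0,0,0,0,10],[0,0,0,0,0,10],[0,0,0,0,0,10],[0,0,0,0,0,10],[0,0,0,0,0,10]], jaw=0.054)

```text
time: 22.88
position: [0.5318, 0.0024, 0.2584]
tool_rot: [0.965, 0.261, 0.0, 0.0]
ft_force: [0.5, 0.6, 0.3]
grip_width: 0.0541
grip_force: 0.0
```

step_arm(rows=[[0,0,0,0,0,10],[0,0,0,0,0,10],[0,0,0,0,0,10],[0,0,0,0,0,10],[0,0,0,0,0,10],[0,0,0,0,0,10],[0,0,0,0,0,10],[0,0,0,0,0,10],[0,0,0,0,0,10],[0,0,0,0,0,5],[0,0,0,0,0,0]])

```text
time: 24.25
position: [0.5319, 0.0024, 0.2584]
tool_rot: [0.463, 0.886, 0.0, 0.0]
ft_force: [0.4, -0.5, -0.5]
grip_width: 0.0538
grip_force: 0.0
```

```bash
python3 t.py
```

```text
24.3 [0.53188186 0.00238628 0.25837752] -0.8137223738648892 [-0.28523227  0.10344042  0.37816097] 0.05411577702481098 0.0
y ang 34.833597834531425
top 732 0.09613319990116885 tip 0.020133199901168852
((527.9794921875, 7.73679256439209), (28.121257781982422, 16.456186294555664), 37.277828216552734)
```

step_arm(rows=[[0,0,0,0,0,0],[0,0,0,0,0,0],[0,0,0,0,0,0],[0,0,0,0,0,0],[0,0,0,0,0,-4],[0,0,-0.0003,0,0,-8],[0,0,-0.0003,0,0,-8],[0,0,-0.0003,0,0,-8],[0,0,-0.0003,0,0,-8],[0,0,-0.0003,0,0,-8],[0,0,-0.0003,0,0,-8],[0,0,-0.0003,0,0,-8]], jaw=0.0295)

```text
time: 25.8
position: [0.5316, 0.0026, 0.2564]
tool_rot: [0.845, 0.535, -0.0, -0.0]
ft_force: [-1.0, 0.3, 1.6]
grip_width: 0.0294
grip_force: 1.6
```

step_arm(rows=[[0,0,-0.0003,0,0,-8],[0,0,-0.0003,0,0,-8],[0,0,-0.0003,0,0,-8],[0,0,-0.0003,0,0,-8],[0,0,-0.0003,0,0,-8],[0,0,-0.0003,0,0,-8],[0,0,-0.0003,0,0,-8],[0,0,-0.0003,0,0,-8],[0,0,0,0,0,-8],[0,0,0,0,0,-4],[0,0,0,0,0,0]])

```text
time: 27.18
position: [0.5317, 0.0024, 0.2538]
tool_rot: [0.995, -0.096, -0.0, -0.0]
ft_force: [-0.7, 0.3, 0.0]
grip_width: 0.0294
grip_force: 0.2
```

```bash
python3 t.py
```

```text
27.225 [0.5317414  0.00240955 0.2538159 ] 1.557306941087062 [0.74537451 0.23055111 0.48282638] 0.02906847031717172 0.17363813581596332
y ang -101.01818046322818
top 591 0.09159421474762189 tip 0.01559421474762189
((539.7242431640625, 0.7168598175048828), (38.52725601196289, 15.0626859664917), 78.33816528320312)
```

Tip at 15.6 mm. Now grip the head.

step_arm(rows=[[0,0,0,0,0,0],[0,0,0,0,0,0],[0,0,0,0,0,0],[0,0,0,0,0,0],[0,0,0,0,0,0],[0,0,0,0,0,0]], jaw=0.02, squeeze=12)

```text
time: 27.98
position: [0.5318, 0.0024, 0.2538]
tool_rot: [0.995, -0.097, -0.0, -0.0]
ft_force: [-0.7, 0.2, -1.5]
grip_width: 0.0289
grip_force: 11.6
```

```bash
python3 t.py; python3 - <<'E'
from h import *
c,P,T,f=cloud("side");p=P[c["depth"]>0]
q=p[np.hypot(p[:,0]-.56,p[:,1]-.18)<.09]
k=q[(q[:,2]>.02)&(q[:,2]<.07)];print("cover",len(k),fitc(k,[.56,.18],.0635))
k=q[(q[:,2]<.14)];print("top",k[:,2].max())
cv2.imwrite("pics/e.png",c["pixels"])
E
```

```text
28.025 [0.53177528 0.00238777 0.25379906] 1.558496259927707 [-0.44626423  0.32461509 -0.73093584] 0.02853156362440479 11.589573919773102
y ang -101.08505623839977
top 583 0.09164622551642726 tip 0.015646225516427262
((539.79931640625, 0.7942485809326172), (38.01259231567383, 14.96889591217041), 78.42923736572266)
cover 643 [0.5593954  0.18057126]
top 0.11958757523280594
```

View pics/e.png

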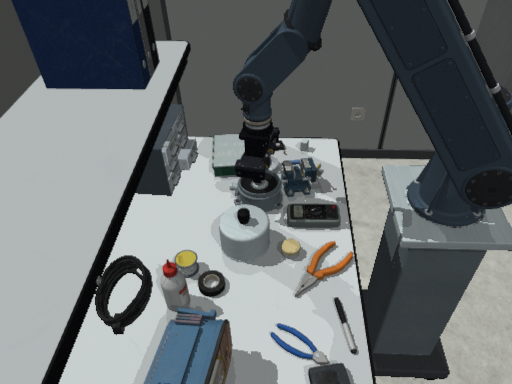

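The cover stands upright at (244,232), nothing else has moved, and the fingers hold the bolt at (258,180).

```bash
python3 -c "
from rig import hand_in
print(hand_in())"
```

```text
the job is handed in; nothing more can be done
None
```

The cover stands on the bench left of the canister, and the bolt was backed off until it dropped (tip 27.7 mm), then turned forward one turn (tip about 15.6 mm). The job was handed in with the fingers gripping the head at about 12 N; `hand_in()` returned no verdict.

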